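# Fetch the spare relay from the flap-covered bay of a bench supply

## Robot

A 6-joint arm with a two-finger parallel gripper is mounted at the origin on the work surface. World frame = base frame: x ahead of the robot, y to its left, z up, the work surface at z = 0. Lengths are in m, angles in rad, forces in N, time in s.
With the tool pointing down it reaches from about 0.375 to 0.9 m from the base axis. Payload 3.1 kg.
Tool frame: the origin (TCP) lies midway between the tips of the shut fingers; the grasp point (between the pads) lies 19 mm behind it (manip.grasp_offset is the distance from the TCP to the grasp point, in m); z points along the fingers, y is the line along which they close (so a half turn about z gives the same grasp; the last joint's range is limited). The gripper opens to 85 mm and grips with 20 to 120 N. Pads are 22 mm wide; open, the fingers measure 114 mm over their backs; the gripper's body (76 mm by 85 mm) begins 54 mm behind the grasp point. The pads swing forward as they close: fully open they stand 13 mm farther back than shut.
Start: joints at [1.097, 0.527, 1.433, -0, 1.181, -0.178], TCP at [0.182, 0.598, 0.231] pointing down, gripper open.
Joint ranges: [-3.08, 3.08], [-0.75, 2.2], [0.22, 2.44], [-1.43, 4.57], [0, 2.65], [-2.85, 2.85]. Speed limits (rad/s): [2.79, 2.79, 3.14, 3.14, 3.14, 3.14].

## Interface

Orientations are given as a unit quaternion [x, y, z, w].
In Python, from station import sensors, cams, order, manip gives the robot as it stands.
- The arm moves only by the tool move_arm, never from a script. Its argument "targets" is a list of rows, each an object of numbers: "dx", "dy", "dz": the shift along the world's x, y, z normalised to -1 to 1, where 1 is 25 mm; "rx", "ry", "rz": the turn, a rotation vector about the world's x, y, z normalised to -1 to 1, where 1 is 30 degrees. A call has exactly 10 rows; each row shifts and turns the commanded pose from where the row before left it; what a row does not reach is not made up. A row lasts 1/8 s, in which the tool goes at most 62.5 mm and 10.7 degrees, less where a joint would pass 70% of its speed; a pose out of reach is approached as far as the arm can. A call with a number of a shift or a turn outside -1 to 1 is refused whole. A call with a gripper value outside its range is refused whole. "claw" is the opening in per cent of the stroke, from 0 (shut) to 100 (fully open), set as the call begins (left out, the last holds). The fingers move at their own pace and stop on an object; "newtons" is the grip in N (left out, the last holds). Time passes only in rows, so rows that do not move let the fingers close, or fill a call up. It gives the time, the measured TCP pose, the force, the opening and the grip force at its end, in the units of the state.
- sensors.sense(): the state, without advancing time (a new reading comes with each control period).
- cams.snapshot(name): name is "scene" or "top"; returns the picture (384x512x3 uint8, red, green, blue); there is no depth.
- cams.camera_model(name): a dict with "fx", "fy", "cx", "cy" (pixels), "extrinsics" (4x4, takes a point from world to camera coordinates). Camera axes: x right, y down, z forward; pixel columns grow to the right and rows downward; lengths in m; the calibration is good to about 2 mm. A picture is of the moment at which its call begins. camera_model takes no time and is no camera call.
- order.sign_off(): hands the job in; it is judged then, once.
The state is a dict: "t": time; "q": joint angles; "qd": joint speeds; "tau": joint torques, N m; "tcp_pos": TCP position; "tool_rot": TCP orientation; "force": force on the tool from outside, world axes, zero at the start; "ft_torque": the same for the moment, N m; "finger_gap": opening from 0.0 (shut) to 1.0 (fully open); "gripper_force": force on a finger pad.
Only numpy, scipy, OpenCV 4.12 (cv2) and the standard library are available. Lean on these libraries where they do the work, as an engineer would, in place of code of your own. Each camera call takes 0.05 s, during which the arm holds its last target. There are 200 camera calls.

## Task

Take the spare relay (the square-cornered block, not the round capacitor) out of the covered bay in the top of the bench supply: turn the wing catch clockwise as far as it goes so that it lines up with the slot in the flap, then raise the flap past upright until it rests open by itself. Set the relay down upright in the shallow tray that has no dividers, without dropping it. Leave the flap open, and leave the capacitor and everything else where they are.

Things in the scene. Friction and masses are not known exactly. Their poses are not given: they have to be found in the camera images.
- unit: bench supply, a fixed low white box 200 (x) x 260 (y) x 95 mm high with a grey front panel; origin at the centre of its underside, x away from its front panel, z up. Its place and yaw vary. In its top is an open bay, 90 (x) x 190 (y) mm centred on the origin in plan, its floor 40 mm and its rim 95 mm above the bench, covered by the flap. The spare relay and a capacitor stand loose on the bay floor.
- flap (a joint): angle of the flap, a 6 mm aluminium plate 106 (x) x 200 (y) mm, 0.15 kg, over the bay. 0 = shut and level, grows as its front edge rises, 1.85 = stop, leaning back beyond upright. Falls shut by its own weight below about 1.5 rad and rests open against the stop beyond that (about 1 N lifts it). From its front edge a fork of two prongs, 36 mm long with a 14 mm slot between them, reaches around the catch; the prong ends are 142 mm from the hinge line.
- flap_hinge (a point): middle of the flap's hinge line, which runs along the unit's y: at unit x +50, y 0, 98.5 mm above the bench.
- flap_handle (a point): centre of the flap's handle: a steel bar 12 mm in diameter and 26 mm long, along the unit's y, on a 10 x 12 mm stem that stands on the flap's upper face near its front edge. It moves with the flap. With the flap shut it is 98 mm in front of the hinge line (unit x -48), at unit y +50 and 136.5 mm above the bench, which is 35 mm above the flap's top face (38 mm above the hinge point).
- catch (a joint): angle of the wing catch. 0 = wing along the unit's y, across the slot, holding the flap down; grows as it is turned clockwise seen from above; stop at 1.571 = wing along the unit's x, in line with the slot, flap free (free from about 1.4). It starts between 0.25 and 0.55 and stays where it is left (0.03 N m friction).
- catch_grip (a point): point to grip on the catch, on its turning axis: unit x -75, y -50, 125 mm above the bench. The catch is an upright wing, 30 mm long, 8 mm thick, from 103 to 130 mm above the bench; the flap's prongs under it have their top face at 101.5 mm.
- relay_center (a point): centre of the relay, a black square-cornered block 36 (own x) x 28 (own y) x 48 mm tall, about 80 g, standing upright in the bay in one of two places (either side, about 48 mm from the bay's middle), turned by up to about 0.25 rad from the unit; this point is 24 mm above its foot, z up.
- can_center (a point): centre of the capacitor, a black round can 28 mm in diameter and 46 mm tall, standing in the bay in the other place; stays there, upright.
- tray_in (a point): centre of the inner floor of the destination: a fixed shallow grey open tray, 130 (x) x 110 (y) mm outside, walls 4 mm thick and 22 mm high above the bench, no dividers; its floor is about 4 mm above the bench. On the left or the right of the supply; axes along the tray's sides.
- bin_in (a point): inner floor of a fixed grey parts box 130 x 110 x 45 mm with dividers, on the other side of the supply; not the destination.
- multimeter: black hand-held meter, 150 x 75 x 32 mm, lying on the bench behind the supply to one side; origin under its centre. To be left alone.
- flask: white drinking flask, 70 mm in diameter, 225 mm tall with a steel cap, origin under its centre. To be left alone.
- spool: copper-coloured reel, 60 mm in diameter, 40 mm tall, origin under its centre. To be left alone.
- driver: screwdriver lying on the bench behind the supply. To be left alone.

How it is judged:
By the outcome, as a careful person would: the job done as asked, in the order asked, and still so for the second after the job is handed in, with the robot touching nothing.
It also fails if it takes over 72 s, if anything falls off the work surface, if the arm or the gripper's body presses on something with over 40 N, if the wrist force passes 120 N, or if a joint passes its speed limit or range.

## Working session

There is one attempt and no reset: what is moved stays moved. The work goes in short steps, Python scripts to look and compute and a tool call to move; the robot and the scene stay as the last step left them, time stands still between calls to the robot, and variables do not carry over. Pictures are saved under pics/ and viewed, at most 10 in all, crops included, and the job is handed in when it is done.

Besides the shell and the picture viewer there is one more tool, called after "Emit:" as name(argument=value, ...) on one line, values as JSON. move_arm: Moves the arm, as the interface text tells. Scaled input: -1 to 1 covers 25 mm each way for a shift and 30 degrees each way for a turn. Its arguments: {"type":"object","properties":{"targets":{"type":"array"},"claw":{"type":"number"},"newtons":{"type":"number"}},"required":["targets"]}

```bash
ls; mkdir -p pics
python3 - <<'E'
from station import sensors,cams,order,manip
import cv2
for n in("scene","top"):
    im=cams.snapshot(n); cv2.imwrite(f"pics/{n}0.png",im[:,:,::-1])
    m=cams.camera_model(n); print(n,{k:(v if k!="extrinsics" else [[round(float(a),4) for a in r] for r in v]) for k,v in m.items()})
print(sensors.sense()); print(manip.grasp_offset)
E
```

```text
pics
scene {'fx': 468.7728803020543, 'fy': 468.7728803020543, 'cx': 251.765802949798, 'cy': 188.84845481769995, 'extrinsics': [[-0.4702, 0.8826, 0.0003, 0.2703], [0.6857, 0.3655, -0.6294, -0.3111], [-0.5556, -0.2958, -0.7771, 1.7591], [0.0, 0.0, 0.0, 1.0]]}
top {'fx': 416.3871454278901, 'fy': 416.3871454278901, 'cx': 258.3144078317925, 'cy': 190.4275641815886, 'extrinsics': [[-0.0056, -1.0, 0.0067, 0.0165], [-0.993, 0.0048, -0.118, 0.5799], [0.1179, -0.0073, -0.993, 1.2559], [0.0, 0.0, 0.0, 1.0]]}
{'t': 0.1, 'q': array([ 1.09648758e+00,  5.28366384e-01,  1.43378839e+00, -1.80805543e-05,
        1.18138317e+00, -1.78497733e-01]), 'qd': array([ 0.00037519, -0.00192425, -0.0040456 , -0.00182617, -0.00084108,
       -0.00073946]), 'tau': array([ 3.06574548e-04, -4.43304777e+01, -1.78586519e+01, -2.25912863e-04,
        3.87076550e-03, -3.24470682e-05]), 'tcp_pos': array([0.18187281, 0.59727733, 0.23043113]), 'tool_rot': array([ 1.47363359e-01,  9.89081945e-01, -9.23969528e-04, -3.03947785e-04]), 'force': array([ 0.01963498, -0.42492108,  0.02930943]), 'ft_torque': array([ 0.06057084, -0.03415334,  0.01250241]), 'gripper_force': 0.0, 'finger_gap': 1.0006308278272604}
0.0187
```

View pics/scene0.png

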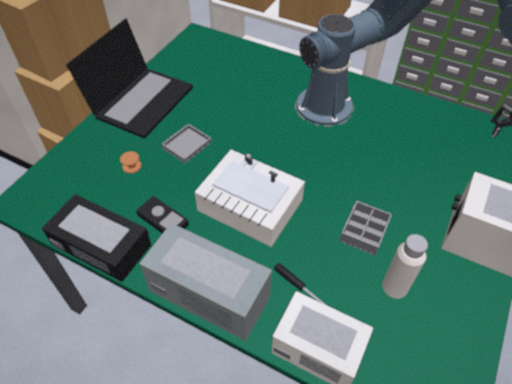

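View pics/top0.png

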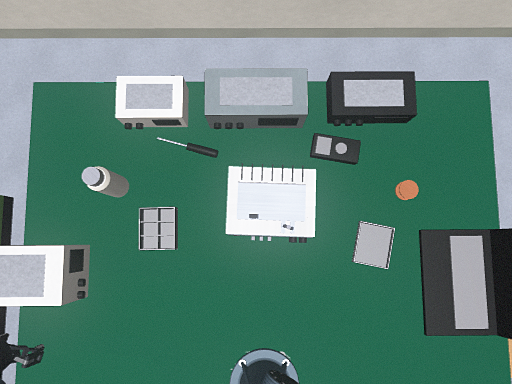

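The top view shows the supply centred near (271,202), handle at (254,216), catch at (288,226), and the undivided tray at (374,245) on the right. The box with dividers is at (158,228). Next I'll enlarge both views to get precise points.

Run:
```python
import cv2
t=cv2.imread("pics/top0.png")[155:279,215:405]; s=cv2.imread("pics/scene0.png")[115:255,150:320]
cv2.imwrite("pics/topc.png",cv2.resize(t,None,fx=4,fy=4,interpolation=cv2.INTER_CUBIC))
cv2.imwrite("pics/scenec.png",cv2.resize(s,None,fx=4,fy=4,interpolation=cv2.INTER_CUBIC))
```

```text
(no output)
```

View pics/topc.png

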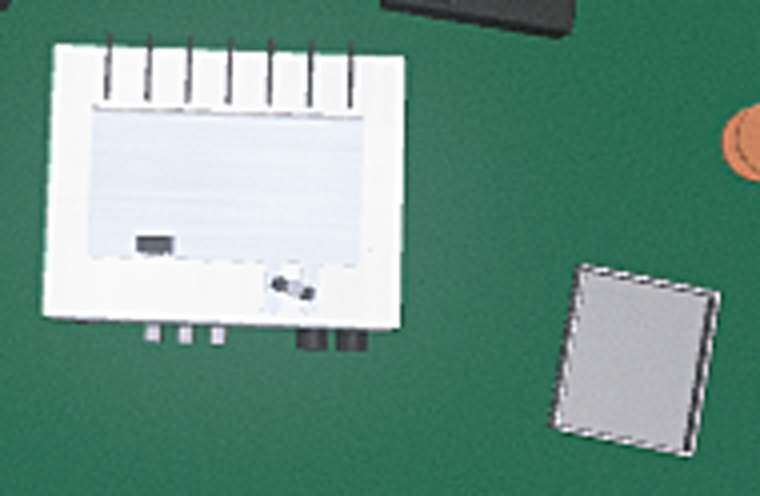

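View pics/scenec.png

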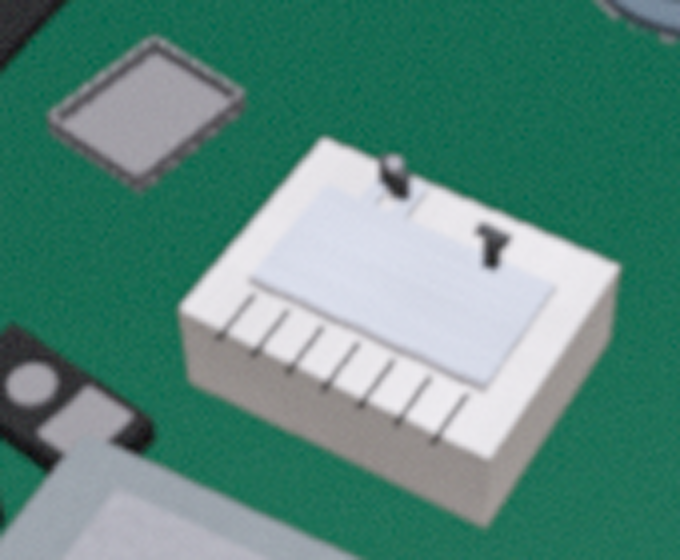

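The top crop shows the supply's top corners at (54,43), (405,56), (400,328) and (43,316), the handle bar at (155,244) and the catch at (293,288), its wing tilted about 15–20°. The tray rim corners are (580,265), (719,291), (691,455) and (554,430). The scene crop shows the same points. I'll triangulate and fit them.

```bash
cat > h.py <<'E'
import numpy as np, cv2
from station import sensors,cams
from scipy.optimize import least_squares
M={n:cams.camera_model(n) for n in("scene","top")}
def K(m): return np.array([[m["fx"],0,m["cx"]],[0,m["fy"],m["cy"]],[0,0,1]])
P={n:K(m)@np.array(m["extrinsics"])[:3] for n,m in M.items()}
def proj(n,p):
    q=P[n]@np.append(p,1); return q[:2]/q[2]
def tri(a,b): # a scene px, b top px
    X=cv2.triangulatePoints(P["scene"],P["top"],np.array(a,float).reshape(2,1),np.array(b,float).reshape(2,1))[:,0]; return X[:3]/X[3]
def onz(n,uv,z):
    A=P[n]; H=np.column_stack([A[:,0],A[:,1],A[:,2]*z+A[:,3]]); r=np.linalg.solve(H,[*uv,1]); return r[:2]/r[2]
def un(X,x0,y0,f=4): return (np.array(X)+.5)/f-.5+[x0,y0]
def fit(pts,obs):
    pts=np.array(pts)
    def T(p): c,s=np.cos(p[3]),np.sin(p[3]); return pts@np.array([[c,s,0],[-s,c,0],[0,0,1]])+p[:3]
    def r(p):
        Q=T(p); return np.concatenate([proj(n,Q[i])-uv for n,i,uv in obs])
    return least_squares(r,[.6,0,0,0],loss="soft_l1"),T
E
cat > a.py <<'E'
from h import *
np.set_printoptions(precision=4,suppress=True)
t=lambda *X:un(X,215,155); s=lambda *X:un(X,150,115)
# BL(y+) BR FR FL handle catch
U=[(.1,.13,.095),(.1,-.13,.095),(-.1,-.13,.095),(-.1,.13,.095),(-.048,.05,.1365),(-.075,-.05,.128)]
top=[t(54,43),t(405,56),t(400,328),t(43,316),t(155,244),t(293,288)]
sc=[s(490,458),s(180,310),s(325,138),s(620,265),s(492,230),s(395,168)]
print("tri",np.array([tri(a,b) for a,b in zip(sc,top)]))
f,T=fit(U,[("top",i,p) for i,p in enumerate(top)]+[("scene",i,p) for i,p in enumerate(sc)])
print("unit",f.x,f.fun.reshape(-1,2)); print(T(f.x))
W=.065,.055
V=[(W[0],W[1],.022),(W[0],-W[1],.022),(-W[0],-W[1],.022),(-W[0],W[1],.022)]
tt=[t(580,265),t(719,291),t(691,455),t(554,430)]; ts=[s(140,188),s(50,118),s(155,37),s(245,95)]
print("tri",np.array([tri(a,b) for a,b in zip(ts,tt)]))
g,_=fit(V,[("top",i,p) for i,p in enumerate(tt)]+[("scene",i,p) for i,p in enumerate(ts)])
print("tray",g.x,g.fun.reshape(-1,2))
a,b=onz("top",t(277,283),.13),onz("top",t(309,293),.13); print("wing",a,b,np.arctan2(*(b-a)[::-1]))
E
python3 a.py
```

```text
tri [[ 0.6482  0.103   0.095 ]
 [ 0.6373 -0.1575  0.0933]
 [ 0.4362 -0.1493  0.0945]
 [ 0.4464  0.1109  0.0943]
 [ 0.4962  0.0278  0.1398]
 [ 0.465  -0.0698  0.127 ]]
unit [ 0.5421 -0.0232  0.     -0.0398] [[ 0.1603  0.326 ]
 [-0.1674  0.1231]
 [-0.1423 -0.234 ]
 [-0.0172 -0.3032]
 [-0.0234 -0.014 ]
 [ 0.2964 -0.1371]
 [ 0.1333 -0.3296]
 [ 0.0572 -0.4411]
 [-0.177   0.0558]
 [-0.2371  0.0449]
 [ 0.4787  0.8369]
 [-0.0289 -0.2157]]
[[ 0.6472  0.1027  0.095 ]
 [ 0.6368 -0.1571  0.095 ]
 [ 0.437  -0.1491  0.095 ]
 [ 0.4473  0.1107  0.095 ]
 [ 0.4961  0.0286  0.1365]
 [ 0.4651 -0.0702  0.128 ]]
tri [[ 0.485  -0.3047  0.003 ]
 [ 0.4636 -0.4087  0.0176]
 [ 0.3386 -0.3815  0.0204]
 [ 0.3575 -0.2778  0.0133]]
tray [ 0.4111 -0.3432 -0.0074 -0.1996] [[-0.1569 -0.224 ]
 [-0.1738  0.0931]
 [ 0.3101  0.6058]
 [-0.575  -0.0996]
 [-0.0998 -2.0071]
 [-0.4625  0.4751]
 [-0.1731  0.571 ]
 [ 0.0202 -0.0369]]
wing [ 0.4683 -0.0579] [ 0.4611 -0.0805] -1.8787806849342321
```

The unit fit is tight: origin (0.542,-0.023), yaw -0.04. The triangulated handle and catch heights, 0.140 and 0.127, agree with the text. I'll move towards the catch, going -y first to stay clear of the box on the left.

Emit:
move_arm(targets=[{"dy":-1,"dz":1},{"dy":-1,"dz":1},{"dy":-1},{"dy":-1},{"dy":-1},{"dy":-1},{"dx":0.5,"dy":-1},{"dx":0.5,"dy":-1},{"dx":0.5,"dy":-1},{"dx":0.5,"dy":-1}], claw=45, newtons=20)

```text
schema error: expected keys dx, dy, dz, rx, ry, rz
```

Emit:
move_arm(targets=[{"dx":0.9,"dy":-1,"rz":-0.3},{"dx":0.9,"dy":-1,"rz":-0.3},{"dx":0.9,"dy":-1,"rz":-0.3},{"dx":0.9,"dy":-1,"rz":-0.3},{"dx":0.9,"dy":-1,"rz":-0.3},{"dx":0.9,"dy":-1,"rz":-0.3},{"dx":0.9,"dy":-1,"rz":-0.3},{"dx":0.9,"dy":-1,"rz":-0.3},{"dx":0.9,"dy":-1,"rz":-0.3},{"dx":0.9,"dy":-1,"rz":-0.3}])

```text
schema error: expected keys dx, dy, dz, rx, ry, rz
```

Emit:
move_arm(targets=[{"dx":0,"dy":-1,"dz":1,"rx":0,"ry":0,"rz":0},{"dx":0,"dy":-1,"dz":1,"rx":0,"ry":0,"rz":0},{"dx":0,"dy":-1,"dz":0,"rx":0,"ry":0,"rz":0},{"dx":0,"dy":-1,"dz":0,"rx":0,"ry":0,"rz":0},{"dx":0,"dy":-1,"dz":0,"rx":0,"ry":0,"rz":0},{"dx":0,"dy":-1,"dz":0,"rx":0,"ry":0,"rz":0},{"dx":0.5,"dy":-1,"dz":0,"rx":0,"ry":0,"rz":0},{"dx":0.5,"dy":-1,"dz":0,"rx":0,"ry":0,"rz":0},{"dx":0.5,"dy":-1,"dz":0,"rx":0,"ry":0,"rz":0},{"dx":0.5,"dy":-1,"dz":0,"rx":0,"ry":0,"rz":0}], claw=45, newtons=20)

```text
t: 1.35
tcp_pos: [0.2322, 0.3468, 0.2811]
tool_rot: [0.147, 0.989, -0.0, -0.0]
force: [-0.5, 0.4, -0.1]
finger_gap: 0.453
gripper_force: 0.0
```

Emit:
move_arm(targets=[{"dx":0.9,"dy":-1,"dz":0,"rx":0,"ry":0,"rz":-0.3},{"dx":0.9,"dy":-1,"dz":0,"rx":0,"ry":0,"rz":-0.3},{"dx":0.9,"dy":-1,"dz":0,"rx":0,"ry":0,"rz":-0.3},{"dx":0.9,"dy":-1,"dz":0,"rx":0,"ry":0,"rz":-0.3},{"dx":0.9,"dy":-1,"dz":0,"rx":0,"ry":0,"rz":-0.3},{"dx":0.9,"dy":-1,"dz":0,"rx":0,"ry":0,"rz":-0.3},{"dx":0.9,"dy":-1,"dz":0,"rx":0,"ry":0,"rz":-0.3},{"dx":0.9,"dy":-1,"dz":0,"rx":0,"ry":0,"rz":-0.3},{"dx":0.9,"dy":-1,"dz":0,"rx":0,"ry":0,"rz":-0.3},{"dx":0.9,"dy":-1,"dz":0,"rx":0,"ry":0,"rz":-0.3}])

```text
t: 2.6
tcp_pos: [0.4575, 0.0969, 0.281]
tool_rot: [0.805, 0.593, -0.0, -0.0]
force: [0.3, 0.1, -0.1]
finger_gap: 0.449
gripper_force: 0.0
```

Emit:
move_arm(targets=[{"dx":0.04,"dy":-0.955,"dz":-0.3,"rx":0,"ry":0,"rz":-0.08},{"dx":0.04,"dy":-0.955,"dz":-0.3,"rx":0,"ry":0,"rz":0},{"dx":0.04,"dy":-0.955,"dz":-0.3,"rx":0,"ry":0,"rz":0},{"dx":0.04,"dy":-0.955,"dz":-0.3,"rx":0,"ry":0,"rz":0},{"dx":0.04,"dy":-0.955,"dz":-0.3,"rx":0,"ry":0,"rz":0},{"dx":0.04,"dy":-0.955,"dz":-0.3,"rx":0,"ry":0,"rz":0},{"dx":0.04,"dy":-0.955,"dz":-0.3,"rx":0,"ry":0,"rz":0},{"dx":0.02,"dy":0,"dz":-0.9,"rx":0,"ry":0,"rz":0},{"dx":0,"dy":0,"dz":-0.9,"rx":0,"ry":0,"rz":0},{"dx":0,"dy":0,"dz":-0.9,"rx":0,"ry":0,"rz":0}])

```text
t: 3.85
tcp_pos: [0.4645, -0.0694, 0.1605]
tool_rot: [0.816, 0.578, -0.0, -0.0]
force: [0.9, -0.0, -0.4]
finger_gap: 0.447
gripper_force: 0.0
```

Run:
```python
from h import *
np.set_printoptions(precision=4,suppress=True)
s=sensors.sense(); print(s["t"],s["tcp_pos"],s["tool_rot"],s["q"])
im=cams.snapshot("scene")[130:230,190:310,::-1]
cv2.imwrite("pics/s1.png",cv2.resize(im,None,fx=5,fy=5,interpolation=cv2.INTER_CUBIC))
```

```text
3.85 [ 0.4645 -0.0694  0.1605] [ 0.816   0.5781 -0.0001 -0.0001] [-0.3869  0.4344  1.8861  0.      0.8214 -0.0488]
```

View pics/s1.png

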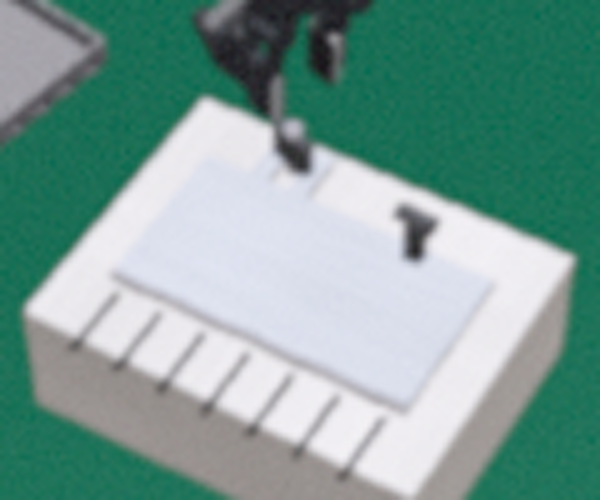

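The fingers straddle the catch, which sits near (290,145) in this crop between the two fingertips. I'll descend and close.

Emit:
move_arm(targets=[{"dx":0.02,"dy":-0.03,"dz":-0.6,"rx":0,"ry":0,"rz":0},{"dx":0,"dy":0,"dz":-0.6,"rx":0,"ry":0,"rz":0},{"dx":0,"dy":0,"dz":-0.5,"rx":0,"ry":0,"rz":0},{"dx":0,"dy":0,"dz":-0.4,"rx":0,"ry":0,"rz":0},{"dx":0,"dy":0,"dz":0,"rx":0,"ry":0,"rz":0},{"dx":0,"dy":0,"dz":0,"rx":0,"ry":0,"rz":0},{"dx":0,"dy":0,"dz":0,"rx":0,"ry":0,"rz":0},{"dx":0,"dy":0,"dz":0,"rx":0,"ry":0,"rz":0},{"dx":0,"dy":0,"dz":0,"rx":0,"ry":0,"rz":0},{"dx":0,"dy":0,"dz":0,"rx":0,"ry":0,"rz":0}])

```text
t: 5.15
tcp_pos: [0.4652, -0.07, 0.1089]
tool_rot: [0.816, 0.578, 0.0, 0.0]
force: [0.0, -0.2, 0.1]
finger_gap: 0.449
gripper_force: 0.0
```

Emit:
move_arm(targets=[{"dx":0,"dy":0,"dz":0,"rx":0,"ry":0,"rz":0},{"dx":0,"dy":0,"dz":0,"rx":0,"ry":0,"rz":0},{"dx":0,"dy":0,"dz":0,"rx":0,"ry":0,"rz":0},{"dx":0,"dy":0,"dz":0,"rx":0,"ry":0,"rz":0},{"dx":0,"dy":0,"dz":0,"rx":0,"ry":0,"rz":0},{"dx":0,"dy":0,"dz":0,"rx":0,"ry":0,"rz":0},{"dx":0,"dy":0,"dz":0,"rx":0,"ry":0,"rz":0},{"dx":0,"dy":0,"dz":0,"rx":0,"ry":0,"rz":0},{"dx":0,"dy":0,"dz":0,"rx":0,"ry":0,"rz":0},{"dx":0,"dy":0,"dz":0,"rx":0,"ry":0,"rz":0}], claw=0, newtons=25)

```text
t: 6.4
tcp_pos: [0.467, -0.0707, 0.1091]
tool_rot: [0.816, 0.578, 0.001, 0.002]
force: [4.9, -0.8, -2.1]
finger_gap: 0.082
gripper_force: 31.2
```

Emit:
move_arm(targets=[{"dx":0.08,"dy":-0.03,"dz":0,"rx":0,"ry":0,"rz":0},{"dx":0,"dy":0,"dz":0,"rx":0,"ry":0,"rz":-0.25},{"dx":0,"dy":0,"dz":0,"rx":0,"ry":0,"rz":-0.25},{"dx":0,"dy":0,"dz":0,"rx":0,"ry":0,"rz":-0.25},{"dx":0,"dy":0,"dz":0,"rx":0,"ry":0,"rz":-0.25},{"dx":0,"dy":0,"dz":0,"rx":0,"ry":0,"rz":-0.25},{"dx":0,"dy":0,"dz":0,"rx":0,"ry":0,"rz":-0.25},{"dx":0,"dy":0,"dz":0,"rx":0,"ry":0,"rz":-0.25},{"dx":0,"dy":0,"dz":0,"rx":0,"ry":0,"rz":-0.25},{"dx":0,"dy":0,"dz":0,"rx":0,"ry":0,"rz":-0.25}])

```text
t: 7.65
tcp_pos: [0.4666, -0.0701, 0.109]
tool_rot: [1.0, 0.025, -0.001, -0.001]
force: [1.7, 1.6, 3.0]
finger_gap: 0.087
gripper_force: 31.9
```

```bash
python3 -c "
from h import *
s=sensors.sense(); a=s['tool_rot']; print(np.degrees(2*np.arctan2(a[1],a[0]))-90,s['tcp_pos'],s['force'],s['ft_torque'],s['finger_gap'])"
```

```text
-87.10733060927608 [ 0.46660209 -0.07014958  0.10904142] [1.72837697 1.62547413 2.98433241] [ 0.27865877 -0.41750665 -0.00563719] 0.08748471942445298
```

Emit:
move_arm(targets=[{"dx":0,"dy":0,"dz":0,"rx":0,"ry":0,"rz":-0.1},{"dx":0,"dy":0,"dz":0,"rx":0,"ry":0,"rz":-0.08},{"dx":0,"dy":0,"dz":0,"rx":0,"ry":0,"rz":-0.06},{"dx":0,"dy":0,"dz":0,"rx":0,"ry":0,"rz":0},{"dx":0,"dy":0,"dz":0,"rx":0,"ry":0,"rz":0},{"dx":0,"dy":0,"dz":0,"rx":0,"ry":0,"rz":0},{"dx":0,"dy":0,"dz":0,"rx":0,"ry":0,"rz":0},{"dx":0,"dy":0,"dz":0,"rx":0,"ry":0,"rz":0},{"dx":0,"dy":0,"dz":0,"rx":0,"ry":0,"rz":0},{"dx":0,"dy":0,"dz":0,"rx":0,"ry":0,"rz":0}])

```text
t: 8.9
tcp_pos: [0.4666, -0.0701, 0.109]
tool_rot: [0.999, -0.034, -0.001, -0.0]
force: [1.8, 4.4, 5.5]
finger_gap: 0.09
gripper_force: 34.3
```

```bash
python3 -c "
from h import *
s=sensors.sense(); a=s['tool_rot']; print(np.degrees(2*np.arctan2(a[1],a[0]))-90,s['tcp_pos'],s['force'],s['ft_torque'],s['finger_gap'],s['q'])"
```

```text
-93.95120671461392 [ 0.46660429 -0.07014221  0.10902908] [1.79140313 4.3881517  5.45609395] [ 0.64441566 -0.30079594  0.46926933] 0.09024823108514349 [-3.86836812e-01  5.32397904e-01  1.92144145e+00  3.83484158e-04
  6.89007105e-01  1.25262493e+00]
```

The catch is at its stop: the yaw has reached -94° and the reaction moment is up to 0.47 N m. I'll release, rise, and go to the outer end of the handle.

Emit:
move_arm(targets=[{"dx":0,"dy":0,"dz":0,"rx":0,"ry":0,"rz":0},{"dx":0,"dy":0,"dz":0,"rx":0,"ry":0,"rz":0},{"dx":0,"dy":0,"dz":0,"rx":0,"ry":0,"rz":0},{"dx":0,"dy":0,"dz":0,"rx":0,"ry":0,"rz":0},{"dx":0,"dy":0,"dz":0.6,"rx":0,"ry":0,"rz":0},{"dx":0,"dy":0,"dz":0.6,"rx":0,"ry":0,"rz":0},{"dx":0,"dy":0,"dz":0.6,"rx":0,"ry":0,"rz":0},{"dx":0,"dy":0,"dz":0.6,"rx":0,"ry":0,"rz":0},{"dx":0,"dy":0,"dz":0.6,"rx":0,"ry":0,"rz":0},{"dx":0,"dy":0,"dz":0.6,"rx":0,"ry":0,"rz":0}], claw=40)

```text
t: 10.15
tcp_pos: [0.4669, -0.0708, 0.1992]
tool_rot: [0.999, -0.035, -0.0, -0.0]
force: [0.7, -0.5, 0.2]
finger_gap: 0.401
gripper_force: 0.0
```

Emit:
move_arm(targets=[{"dx":0.12,"dy":0.46,"dz":0,"rx":0,"ry":0,"rz":0.3},{"dx":0.12,"dy":0.46,"dz":0,"rx":0,"ry":0,"rz":0.3},{"dx":0.12,"dy":0.46,"dz":0,"rx":0,"ry":0,"rz":0.3},{"dx":0.12,"dy":0.46,"dz":0,"rx":0,"ry":0,"rz":0.3},{"dx":0.12,"dy":0.46,"dz":0,"rx":0,"ry":0,"rz":0.3},{"dx":0.12,"dy":0.46,"dz":0,"rx":0,"ry":0,"rz":0.3},{"dx":0.12,"dy":0.46,"dz":0,"rx":0,"ry":0,"rz":0.3},{"dx":0.12,"dy":0.46,"dz":0,"rx":0,"ry":0,"rz":0.3},{"dx":0.12,"dy":0.46,"dz":0,"rx":0,"ry":0,"rz":0.3},{"dx":0.12,"dy":0.46,"dz":0,"rx":0,"ry":0,"rz":0.3}])

```text
t: 11.4
tcp_pos: [0.497, 0.0446, 0.1987]
tool_rot: [0.73, 0.684, -0.0, -0.0]
force: [0.7, 0.7, 0.3]
finger_gap: 0.4
gripper_force: 0.0
```

Run:
```python
from h import *
s=sensors.sense(); a=s['tool_rot']; print(np.degrees(2*np.arctan2(a[1],a[0]))-90,s['tcp_pos'],s['q'])
im=cams.snapshot("top")[:,:,::-1]; t=im[190:250,230:310]
im=cams.snapshot("scene")[:,:,::-1]; u=im[130:190,210:290]
cv2.imwrite("pics/c2.png",cv2.resize(np.vstack([t,u]),None,fx=5,fy=5,interpolation=cv2.INTER_CUBIC))
```

```text
-3.755999621999919 [0.49696581 0.04455153 0.19866506] [-1.34861015e-01  4.06149236e-01  1.77890790e+00 -1.42873636e-04
  9.57127789e-01 -6.92241435e-02]
```

View pics/c2.png

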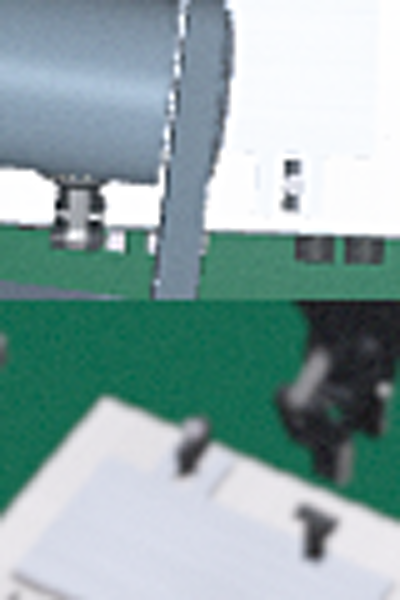

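The top crop (upper half) shows the wing now vertical at (291,185), in line with the slot. The fingers are above the handle's outer side, as the scene half shows. I'll descend and grip the bar's outer end, beside the stem.

Emit:
move_arm(targets=[{"dx":0.04,"dy":0.08,"dz":-0.5,"rx":0,"ry":0,"rz":0.05},{"dx":0,"dy":0,"dz":-0.5,"rx":0,"ry":0,"rz":0},{"dx":0,"dy":0,"dz":-0.5,"rx":0,"ry":0,"rz":0},{"dx":0,"dy":0,"dz":-0.5,"rx":0,"ry":0,"rz":0},{"dx":0,"dy":0,"dz":-0.5,"rx":0,"ry":0,"rz":0},{"dx":0,"dy":0,"dz":-0.35,"rx":0,"ry":0,"rz":0},{"dx":0,"dy":0,"dz":-0.2,"rx":0,"ry":0,"rz":0},{"dx":0,"dy":0,"dz":0,"rx":0,"ry":0,"rz":0},{"dx":0,"dy":0,"dz":0,"rx":0,"ry":0,"rz":0},{"dx":0,"dy":0,"dz":0,"rx":0,"ry":0,"rz":0}])

```text
t: 12.75
tcp_pos: [0.4985, 0.0462, 0.123]
tool_rot: [0.723, 0.691, 0.0, 0.0]
force: [-0.1, 0.1, 0.7]
finger_gap: 0.4
gripper_force: 0.0
```

Emit:
move_arm(targets=[{"dx":0,"dy":0,"dz":0,"rx":0,"ry":0,"rz":0},{"dx":0,"dy":0,"dz":0,"rx":0,"ry":0,"rz":0},{"dx":0,"dy":0,"dz":0,"rx":0,"ry":0,"rz":0},{"dx":0,"dy":0,"dz":0,"rx":0,"ry":0,"rz":0},{"dx":0,"dy":0,"dz":0,"rx":0,"ry":0,"rz":0},{"dx":0,"dy":0,"dz":0,"rx":0,"ry":0,"rz":0},{"dx":0,"dy":0,"dz":0,"rx":0,"ry":0,"rz":0},{"dx":0,"dy":0,"dz":0,"rx":0,"ry":0,"rz":0},{"dx":0,"dy":0,"dz":0,"rx":0,"ry":0,"rz":0},{"dx":0,"dy":0,"dz":0,"rx":0,"ry":0,"rz":0}], claw=0, newtons=20)

```text
t: 14.0
tcp_pos: [0.499, 0.0461, 0.1228]
tool_rot: [0.723, 0.691, 0.001, 0.001]
force: [5.5, 1.0, 2.2]
finger_gap: 0.117
gripper_force: 19.6
```

Run:
```python
from h import *
np.set_printoptions(precision=3,suppress=True)
s=sensors.sense(); a=s['tool_rot']; print(np.degrees(2*np.arctan2(a[1],a[0]))-90,s['tcp_pos'],s['ft_torque'])
th=np.linspace(0,1.8,21); x=-98*np.cos(th)+38*np.sin(th); z=38*np.cos(th)+98*np.sin(th)
print(np.c_[th[1:],np.diff(x)/25,-.04*np.diff(x)/25,np.diff(z)/25])
```

```text
-2.553122162540049 [0.499 0.046 0.123] [ 0.105 -0.781  0.059]
[[ 0.09   0.152 -0.006  0.346]
 [ 0.18   0.183 -0.007  0.331]
 [ 0.27   0.212 -0.008  0.313]
 [ 0.36   0.239 -0.01   0.293]
 [ 0.45   0.265 -0.011  0.27 ]
 [ 0.54   0.288 -0.012  0.245]
 [ 0.63   0.309 -0.012  0.219]
 [ 0.72   0.327 -0.013  0.19 ]
 [ 0.81   0.343 -0.014  0.16 ]
 [ 0.9    0.356 -0.014  0.128]
 [ 0.99   0.366 -0.015  0.096]
 [ 1.08   0.373 -0.015  0.062]
 [ 1.17   0.377 -0.015  0.029]
 [ 1.26   0.378 -0.015 -0.005]
 [ 1.35   0.376 -0.015 -0.039]
 [ 1.44   0.371 -0.015 -0.073]
 [ 1.53   0.363 -0.015 -0.106]
 [ 1.62   0.352 -0.014 -0.138]
 [ 1.71   0.338 -0.014 -0.169]
 [ 1.8    0.322 -0.013 -0.199]]
```

Emit:
move_arm(targets=[{"dx":0.15,"dy":-0.006,"dz":0.346,"rx":0,"ry":0,"rz":0},{"dx":0.183,"dy":-0.007,"dz":0.331,"rx":0,"ry":0,"rz":0},{"dx":0.212,"dy":-0.008,"dz":0.313,"rx":0,"ry":0,"rz":0},{"dx":0.239,"dy":-0.01,"dz":0.293,"rx":0,"ry":0,"rz":0},{"dx":0.265,"dy":-0.011,"dz":0.27,"rx":0,"ry":0,"rz":0},{"dx":0,"dy":0,"dz":0,"rx":0,"ry":0,"rz":0},{"dx":0,"dy":0,"dz":0,"rx":0,"ry":0,"rz":0},{"dx":0,"dy":0,"dz":0,"rx":0,"ry":0,"rz":0},{"dx":0,"dy":0,"dz":0,"rx":0,"ry":0,"rz":0},{"dx":0,"dy":0,"dz":0,"rx":0,"ry":0,"rz":0}])

```text
t: 15.25
tcp_pos: [0.5241, 0.0451, 0.1613]
tool_rot: [0.723, 0.691, -0.0, -0.0]
force: [3.1, -1.4, -6.3]
finger_gap: 0.117
gripper_force: 19.4
```

Run:
```python
from h import *
s=sensors.sense(); print(s['ft_torque'],s['finger_gap'])
im=cams.snapshot("scene")[115:235,180:320,::-1]
cv2.imwrite("pics/c3.png",cv2.resize(im,None,fx=4,fy=4,interpolation=cv2.INTER_CUBIC))
```

```text
[-0.10393443 -0.45710042  0.03754927] 0.11704292883314055
```

View pics/c3.png

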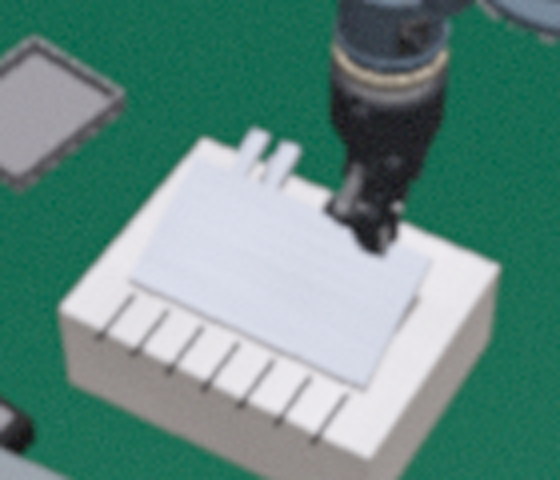

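The flap is lifting: the prongs near (265,155) are raised clear of the catch, and the handle is held at (370,235). I'll continue the arc.

Emit:
move_arm(targets=[{"dx":0.288,"dy":-0.012,"dz":0.245,"rx":0,"ry":0,"rz":0},{"dx":0.309,"dy":-0.012,"dz":0.219,"rx":0,"ry":0,"rz":0},{"dx":0.327,"dy":-0.013,"dz":0.19,"rx":0,"ry":0,"rz":0},{"dx":0.343,"dy":-0.014,"dz":0.16,"rx":0,"ry":0,"rz":0},{"dx":0.356,"dy":-0.014,"dz":0.128,"rx":0,"ry":0,"rz":0},{"dx":0.366,"dy":-0.015,"dz":0.096,"rx":0,"ry":0,"rz":0},{"dx":0.373,"dy":-0.015,"dz":0.062,"rx":0,"ry":0,"rz":0},{"dx":0.377,"dy":-0.015,"dz":0.029,"rx":0,"ry":0,"rz":0},{"dx":0,"dy":0,"dz":0,"rx":0,"ry":0,"rz":0},{"dx":0,"dy":0,"dz":0,"rx":0,"ry":0,"rz":0}])

```text
t: 16.55
tcp_pos: [0.5934, 0.0425, 0.1899]
tool_rot: [0.723, 0.691, 0.0, 0.0]
force: [-1.2, -0.4, 5.4]
finger_gap: 0.119
gripper_force: 20.1
```

Emit:
move_arm(targets=[{"dx":0.378,"dy":-0.015,"dz":-0.005,"rx":0,"ry":0,"rz":0},{"dx":0.376,"dy":-0.015,"dz":-0.039,"rx":0,"ry":0,"rz":0},{"dx":0.371,"dy":-0.015,"dz":-0.073,"rx":0,"ry":0,"rz":0},{"dx":0.363,"dy":-0.015,"dz":-0.106,"rx":0,"ry":0,"rz":0},{"dx":0.352,"dy":-0.014,"dz":-0.138,"rx":0,"ry":0,"rz":0},{"dx":0.338,"dy":-0.014,"dz":-0.169,"rx":0,"ry":0,"rz":0},{"dx":0.25,"dy":-0.01,"dz":-0.15,"rx":0,"ry":0,"rz":0},{"dx":0,"dy":0,"dz":0,"rx":0,"ry":0,"rz":0},{"dx":0,"dy":0,"dz":0,"rx":0,"ry":0,"rz":0},{"dx":0,"dy":0,"dz":0,"rx":0,"ry":0,"rz":0}])

```text
t: 17.8
tcp_pos: [0.653, 0.04, 0.1725]
tool_rot: [0.723, 0.691, -0.0, -0.0]
force: [-1.9, -0.5, -1.9]
finger_gap: 0.116
gripper_force: 20.0
```

Run:
```python
from h import *
s=sensors.sense(); print(s['ft_torque'],s['q'])
a=cams.snapshot("scene")[100:240,170:350,::-1];b=cams.snapshot("top")[130:270,200:350,::-1]
cv2.imwrite("pics/c4.png",cv2.resize(np.hstack([a,b]),None,fx=2.4,fy=2.4,interpolation=cv2.INTER_CUBIC))
```

```text
[ 0.01907047  0.28422569 -0.01401069] [-1.09250583e-01  6.32454783e-01  1.40875811e+00 -2.46163141e-06
  1.10118077e+00 -6.48137099e-02]
```

View pics/c4.png

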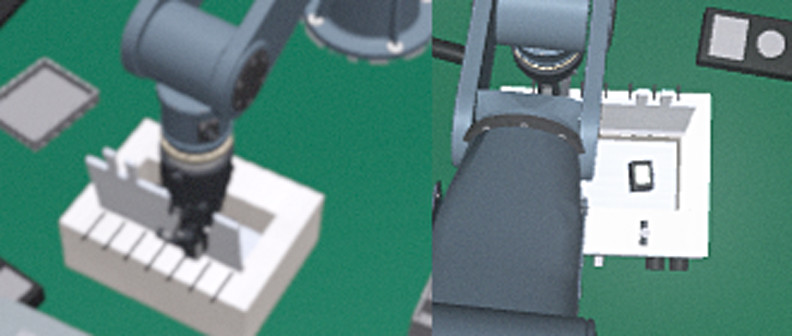

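The flap stands past upright. In the top view (right half) the relay shows as a rectangle at (641,176), on the bay's right side. I'll release, slide off the bar's end, and rise.

Emit:
move_arm(targets=[{"dx":0,"dy":0,"dz":0,"rx":0,"ry":0,"rz":0},{"dx":0,"dy":0,"dz":0,"rx":0,"ry":0,"rz":0},{"dx":0,"dy":0,"dz":0,"rx":0,"ry":0,"rz":0},{"dx":0.01,"dy":0.3,"dz":0,"rx":0,"ry":0,"rz":0},{"dx":0.01,"dy":0.3,"dz":0,"rx":0,"ry":0,"rz":0},{"dx":0,"dy":0,"dz":0.3,"rx":0,"ry":0,"rz":0},{"dx":0,"dy":0,"dz":0.8,"rx":0,"ry":0,"rz":0},{"dx":0,"dy":0,"dz":1,"rx":0,"ry":0,"rz":0},{"dx":0,"dy":0,"dz":1,"rx":0,"ry":0,"rz":0},{"dx":0,"dy":0,"dz":1,"rx":0,"ry":0,"rz":0}], claw=20)

```text
t: 19.15
tcp_pos: [0.6539, 0.0551, 0.2764]
tool_rot: [0.723, 0.691, 0.0, 0.0]
force: [0.7, -0.1, -0.2]
finger_gap: 0.204
gripper_force: 0.0
```

Emit:
move_arm(targets=[{"dx":0,"dy":0,"dz":0.8,"rx":0,"ry":0,"rz":0},{"dx":-1,"dy":0.5,"dz":0,"rx":0,"ry":0,"rz":0},{"dx":-1,"dy":0.5,"dz":0,"rx":0,"ry":0,"rz":0},{"dx":-1,"dy":0.5,"dz":0,"rx":0,"ry":0,"rz":0},{"dx":-1,"dy":0.5,"dz":0,"rx":0,"ry":0,"rz":0},{"dx":-1,"dy":0.5,"dz":0,"rx":0,"ry":0,"rz":0},{"dx":-1,"dy":0.5,"dz":0,"rx":0,"ry":0,"rz":0},{"dx":-1,"dy":0.5,"dz":0,"rx":0,"ry":0,"rz":0},{"dx":-1,"dy":0.5,"dz":0,"rx":0,"ry":0,"rz":0},{"dx":-1,"dy":0.5,"dz":0,"rx":0,"ry":0,"rz":0}])

```text
t: 20.4
tcp_pos: [0.4281, 0.1679, 0.2957]
tool_rot: [0.723, 0.691, 0.0, 0.0]
force: [-0.1, -0.6, 0.2]
finger_gap: 0.196
gripper_force: 0.0
```

Run:
```python
from h import *
a=cams.snapshot("scene")[120:240,180:310,::-1];b=cams.snapshot("top")[150:250,220:330,::-1]
cv2.imwrite("pics/sc5.png",a);cv2.imwrite("pics/tp5.png",b)
f=lambda i:cv2.resize(i,None,fx=4,fy=4,interpolation=cv2.INTER_CUBIC)
A=f(a)[:480,:360];B=f(b); B=cv2.copyMakeBorder(B,0,80,0,0,0)
cv2.imwrite("pics/c5.png",np.hstack([A,B]))
```

```text
(no output)
```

View pics/c5.png

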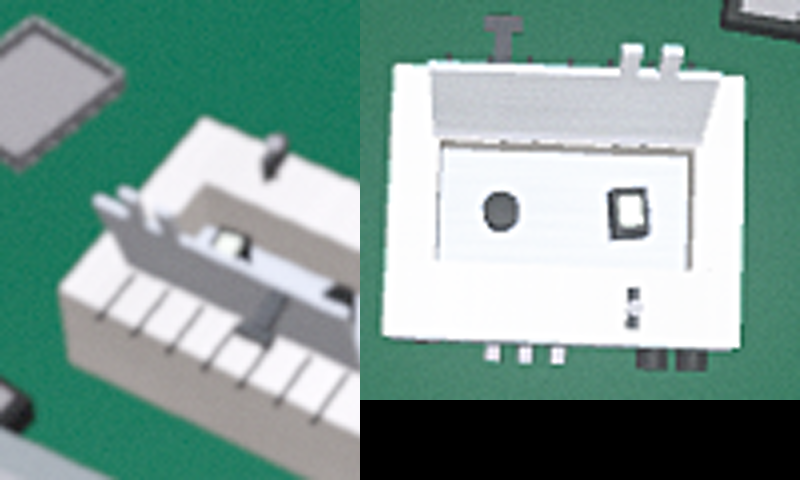

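The flap rests open on its stop. The top view shows the relay with its white label at crop pixel (631,211) and the round can at (501,211). The scene view shows the label at (229,242). I'll measure both.

```bash
cat > b.py <<'E'
from h import *
np.set_printoptions(precision=4,suppress=True)
t=cv2.resize(cv2.imread("pics/tp5.png",0),None,fx=8,fy=8,interpolation=cv2.INTER_CUBIC)
x0,x1,y0,y1=57,76,42,64
r=t[y0*8:y1*8,x0*8:x1*8]
m=(r<150).astype(np.uint8)
cs,h=cv2.findContours(m,cv2.RETR_CCOMP,cv2.CHAIN_APPROX_NONE)
for c,hh in zip(cs,h[0]):
    if cv2.contourArea(c)<500: continue
    R=cv2.minAreaRect(c); ctr=un(np.array(R[0]),220+x0,150+y0,8)
    z=.088
    box=[onz("top",un(p,220+x0,150+y0,8),z) for p in cv2.boxPoints(R)]
    e=[box[1]-box[0],box[2]-box[1]]
    print("hole" if hh[3]>=0 else "outer",ctr,onz("top",ctr,z),[ (np.linalg.norm(v),np.degrees(np.arctan2(v[1],v[0]))) for v in e])
    if hh[3]>=0: lab=ctr
st=un((229,242),180,120)
X=tri(st,lab); print("tri label",X, "reproj", proj("scene",np.append(onz("top",lab,.088),.088)), st)
U=np.array([.5421,-.0232]); a=-.0398; Rm=np.array([[np.cos(a),np.sin(a)],[-np.sin(a),np.cos(a)]])
print("unit frame",Rm@(X[:2]-U), Rm@(onz("top",lab,.088)-U))
C=np.array(M["top"]["extrinsics"]); print("cam",-C[:3,:3].T@C[:3,3])
E
python3 b.py
```

```text
outer [286.6241 202.9706] [ 0.5358 -0.0697] [(np.float64(0.03021254504229807), np.float64(-88.58997844765572)), (np.float64(0.03789727249741816), np.float64(-179.18419874334774))]
hole [287.1303 202.3368] [ 0.5377 -0.0713] [(np.float64(0.020447576432384703), np.float64(-86.80220795464058)), (np.float64(0.025385778830190192), np.float64(-177.38661660423915))]
tri label [ 0.5373 -0.0709  0.0916] reproj [236.6998 180.9283] [236.875 180.125]
unit frame [-0.0029 -0.0478] [-0.0025 -0.0482]
cam [0.4278 0.0228 1.3154]
```

The relay label's height measures 0.092 against an expected 0.088. In the unit frame it sits at (-3,-48) mm, as it should. I'll move over it and turn so the fingers close across its 28 mm side.

Emit:
move_arm(targets=[{"dx":0.44,"dy":-0.956,"dz":0,"rx":0,"ry":0,"rz":-0.28},{"dx":0.44,"dy":-0.956,"dz":0,"rx":0,"ry":0,"rz":-0.28},{"dx":0.44,"dy":-0.956,"dz":0,"rx":0,"ry":0,"rz":-0.28},{"dx":0.44,"dy":-0.956,"dz":0,"rx":0,"ry":0,"rz":-0.28},{"dx":0.44,"dy":-0.956,"dz":0,"rx":0,"ry":0,"rz":-0.28},{"dx":0.44,"dy":-0.956,"dz":0,"rx":0,"ry":0,"rz":-0.28},{"dx":0.44,"dy":-0.956,"dz":0,"rx":0,"ry":0,"rz":-0.28},{"dx":0.44,"dy":-0.956,"dz":0,"rx":0,"ry":0,"rz":-0.28},{"dx":0.44,"dy":-0.956,"dz":0,"rx":0,"ry":0,"rz":-0.28},{"dx":0.44,"dy":-0.956,"dz":0,"rx":0,"ry":0,"rz":-0.28}], claw=55)

```text
t: 21.75
tcp_pos: [0.5401, -0.0732, 0.2955]
tool_rot: [1.0, 0.028, 0.001, 0.0]
force: [0.8, 0.4, -0.3]
finger_gap: 0.554
gripper_force: 0.0
```

Emit:
move_arm(targets=[{"dx":0,"dy":0,"dz":-0.5,"rx":0,"ry":0,"rz":0},{"dx":0,"dy":0,"dz":-0.8,"rx":0,"ry":0,"rz":0},{"dx":0,"dy":0,"dz":-0.8,"rx":0,"ry":0,"rz":0},{"dx":0,"dy":0,"dz":-0.8,"rx":0,"ry":0,"rz":0},{"dx":0,"dy":0,"dz":-0.8,"rx":0,"ry":0,"rz":0},{"dx":0,"dy":0,"dz":-0.8,"rx":0,"ry":0,"rz":0},{"dx":0,"dy":0,"dz":-0.8,"rx":0,"ry":0,"rz":0},{"dx":0,"dy":0,"dz":-0.8,"rx":0,"ry":0,"rz":0},{"dx":0,"dy":0,"dz":-0.5,"rx":0,"ry":0,"rz":0},{"dx":0,"dy":0,"dz":0,"rx":0,"ry":0,"rz":0}])

```text
t: 23.0
tcp_pos: [0.5382, -0.0709, 0.1291]
tool_rot: [1.0, 0.031, -0.001, -0.001]
force: [-0.3, 0.1, 0.0]
finger_gap: 0.551
gripper_force: 0.0
```

Run:
```python
from h import *
s=sensors.sense(); a=s['tool_rot']; print(np.degrees(2*np.arctan2(a[1],a[0]))-90,s['tcp_pos'],s['q'],s['finger_gap'])
t=lambda *X:un(X,215,155)
print("tray", [onz("top",t(*p),.022) for p in [(580,265),(719,291),(691,455),(554,430)]])
a=cams.snapshot("scene")[120:240,180:290,::-1];b=cams.snapshot("top")[150:250,230:320,::-1]
f=lambda i:cv2.resize(i,None,fx=4,fy=4,interpolation=cv2.INTER_CUBIC)
cv2.imwrite("pics/c6.png",np.hstack([f(a),cv2.copyMakeBorder(f(b),0,80,0,0,0)]))
```

```text
-86.47090074231173 [ 0.5381675  -0.07085561  0.12911832] [-3.36908292e-01  5.64531288e-01  1.73123928e+00  1.35910388e-04
  8.48480973e-01  1.17220364e+00] 0.5512376044972292
tray [array([ 0.48464532, -0.30081392]), array([ 0.46394255, -0.40810358]), array([ 0.33880065, -0.38104797]), array([ 0.35833779, -0.27648041])]
```

View pics/c6.png

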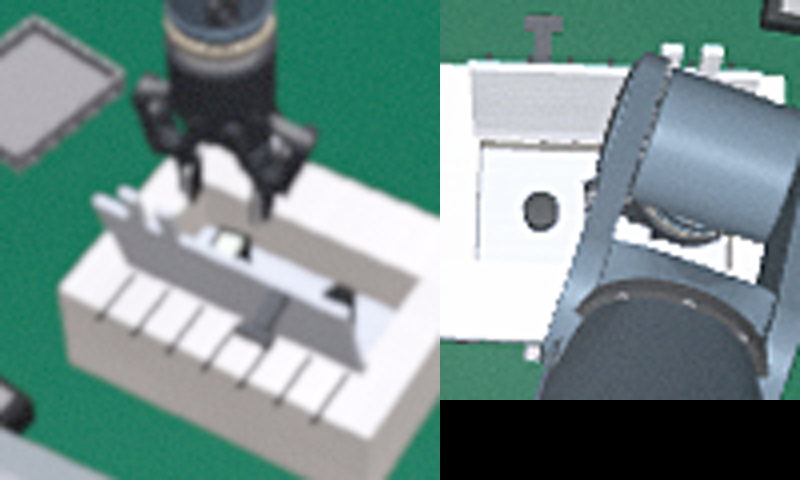

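The fingers straddle the relay, with tips at (190,195) and (265,215) and the label at (230,240). The knuckles are wider than the bay on one side, so I'll grip the relay in its upper half, TCP about 0.064, to keep them above the rim.

Emit:
move_arm(targets=[{"dx":0,"dy":0,"dz":-0.4,"rx":0,"ry":0,"rz":0},{"dx":0,"dy":0,"dz":-0.4,"rx":0,"ry":0,"rz":0},{"dx":0,"dy":0,"dz":-0.4,"rx":0,"ry":0,"rz":0},{"dx":0,"dy":0,"dz":-0.4,"rx":0,"ry":0,"rz":0},{"dx":0,"dy":0,"dz":-0.35,"rx":0,"ry":0,"rz":0},{"dx":0,"dy":0,"dz":-0.3,"rx":0,"ry":0,"rz":0},{"dx":0,"dy":0,"dz":-0.2,"rx":0,"ry":0,"rz":0},{"dx":0,"dy":0,"dz":-0.15,"rx":0,"ry":0,"rz":0},{"dx":0,"dy":0,"dz":0,"rx":0,"ry":0,"rz":0},{"dx":0,"dy":0,"dz":0,"rx":0,"ry":0,"rz":0}], claw=50)

```text
t: 24.35
tcp_pos: [0.5392, -0.0716, 0.0653]
tool_rot: [1.0, 0.03, 0.0, 0.0]
force: [1.0, 0.0, 0.2]
finger_gap: 0.499
gripper_force: 0.0
```

No contact on the way down. Closing now.

Emit:
move_arm(targets=[{"dx":0,"dy":0,"dz":0,"rx":0,"ry":0,"rz":0},{"dx":0,"dy":0,"dz":0,"rx":0,"ry":0,"rz":0},{"dx":0,"dy":0,"dz":0,"rx":0,"ry":0,"rz":0},{"dx":0,"dy":0,"dz":0,"rx":0,"ry":0,"rz":0},{"dx":0,"dy":0,"dz":0,"rx":0,"ry":0,"rz":0},{"dx":0,"dy":0,"dz":0,"rx":0,"ry":0,"rz":0},{"dx":0,"dy":0,"dz":0,"rx":0,"ry":0,"rz":0},{"dx":0,"dy":0,"dz":0,"rx":0,"ry":0,"rz":0},{"dx":0,"dy":0,"dz":0,"rx":0,"ry":0,"rz":0},{"dx":0,"dy":0,"dz":0,"rx":0,"ry":0,"rz":0}], claw=0, newtons=30)

```text
t: 25.6
tcp_pos: [0.5394, -0.0717, 0.0655]
tool_rot: [1.0, 0.03, 0.0, 0.0]
force: [0.5, -0.0, 6.0]
finger_gap: 0.306
gripper_force: 30.9
```

Emit:
move_arm(targets=[{"dx":0,"dy":0,"dz":0.2,"rx":0,"ry":0,"rz":0},{"dx":0,"dy":0,"dz":0.4,"rx":0,"ry":0,"rz":0},{"dx":0,"dy":0,"dz":0.6,"rx":0,"ry":0,"rz":0},{"dx":0,"dy":0,"dz":0.6,"rx":0,"ry":0,"rz":0},{"dx":0,"dy":0,"dz":0.6,"rx":0,"ry":0,"rz":0},{"dx":0,"dy":0,"dz":0.6,"rx":0,"ry":0,"rz":0},{"dx":0,"dy":0,"dz":0.6,"rx":0,"ry":0,"rz":0},{"dx":0,"dy":0,"dz":0.6,"rx":0,"ry":0,"rz":0},{"dx":0,"dy":0,"dz":0.4,"rx":0,"ry":0,"rz":0},{"dx":0,"dy":0,"dz":0,"rx":0,"ry":0,"rz":0}])

```text
t: 26.85
tcp_pos: [0.5395, -0.0717, 0.181]
tool_rot: [1.0, 0.03, 0.001, 0.0]
force: [0.2, 0.4, -0.1]
finger_gap: 0.309
gripper_force: 30.1
```

Emit:
move_arm(targets=[{"dx":-0.5,"dy":-1,"dz":0,"rx":0,"ry":0,"rz":-0.05},{"dx":-0.5,"dy":-1,"dz":0,"rx":0,"ry":0,"rz":-0.05},{"dx":-0.5,"dy":-1,"dz":0,"rx":0,"ry":0,"rz":-0.05},{"dx":-0.5,"dy":-1,"dz":0,"rx":0,"ry":0,"rz":-0.05},{"dx":-0.5,"dy":-1,"dz":0,"rx":0,"ry":0,"rz":-0.05},{"dx":-0.5,"dy":-1,"dz":0,"rx":0,"ry":0,"rz":-0.05},{"dx":-0.5,"dy":-1,"dz":0,"rx":0,"ry":0,"rz":-0.05},{"dx":-0.5,"dy":-1,"dz":0,"rx":0,"ry":0,"rz":-0.05},{"dx":-0.5,"dy":-1,"dz":0,"rx":0,"ry":0,"rz":-0.05},{"dx":-0.5,"dy":-1,"dz":0,"rx":0,"ry":0,"rz":-0.05}])

```text
t: 28.1
tcp_pos: [0.4133, -0.322, 0.1794]
tool_rot: [0.995, -0.101, -0.001, -0.001]
force: [0.7, 0.2, -0.8]
finger_gap: 0.305
gripper_force: 30.1
```

Emit:
move_arm(targets=[{"dx":-0.06,"dy":-0.8,"dz":0,"rx":0,"ry":0,"rz":0},{"dx":0,"dy":0,"dz":-0.3,"rx":0,"ry":0,"rz":0},{"dx":0,"dy":0,"dz":-0.6,"rx":0,"ry":0,"rz":0},{"dx":0,"dy":0,"dz":-0.8,"rx":0,"ry":0,"rz":0},{"dx":0,"dy":0,"dz":-0.8,"rx":0,"ry":0,"rz":0},{"dx":0,"dy":0,"dz":-0.8,"rx":0,"ry":0,"rz":0},{"dx":0,"dy":0,"dz":-0.7,"rx":0,"ry":0,"rz":0},{"dx":0,"dy":0,"dz":-0.5,"rx":0,"ry":0,"rz":0},{"dx":0,"dy":0,"dz":-0.4,"rx":0,"ry":0,"rz":0},{"dx":0,"dy":0,"dz":0,"rx":0,"ry":0,"rz":0}])

```text
t: 29.35
tcp_pos: [0.4123, -0.3408, 0.0568]
tool_rot: [0.995, -0.1, -0.001, -0.001]
force: [-0.6, 0.5, -0.6]
finger_gap: 0.31
gripper_force: 30.1
```

Run:
```python
from h import *
s=sensors.sense(); print(s['tcp_pos'],s['force'])
a=cams.snapshot("scene")[90:230,130:300,::-1];b=cams.snapshot("top")[180:285,230:405,::-1]
f=lambda i,k:cv2.resize(i,None,fx=k,fy=k,interpolation=cv2.INTER_CUBIC)
A=f(a,2.8);B=f(b,1.8)
cv2.imwrite("pics/c7.png",np.hstack([A,cv2.copyMakeBorder(B,0,A.shape[0]-B.shape[0],0,0,0)]))
```

```text
[ 0.41234032 -0.34084357  0.05682406] [-0.55421647  0.49232591 -0.64052079]
```

View pics/c7.png

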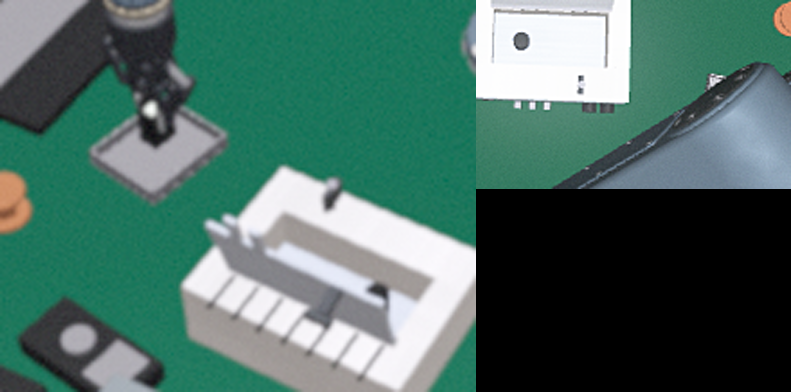

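The relay is held upright over the middle of the tray at (155,135). The bay now holds only the can at (521,41), and the flap stays open. That was my eleventh picture, one over the limit of 10, so I'll view no more and finish on numbers.

Emit:
move_arm(targets=[{"dx":0,"dy":0,"dz":-0.3,"rx":0,"ry":0,"rz":0},{"dx":0,"dy":0,"dz":-0.2,"rx":0,"ry":0,"rz":0},{"dx":0,"dy":0,"dz":-0.2,"rx":0,"ry":0,"rz":0},{"dx":0,"dy":0,"dz":-0.1,"rx":0,"ry":0,"rz":0},{"dx":0,"dy":0,"dz":-0.1,"rx":0,"ry":0,"rz":0},{"dx":0,"dy":0,"dz":-0.06,"rx":0,"ry":0,"rz":0},{"dx":0,"dy":0,"dz":-0.04,"rx":0,"ry":0,"rz":0},{"dx":0,"dy":0,"dz":0,"rx":0,"ry":0,"rz":0},{"dx":0,"dy":0,"dz":0,"rx":0,"ry":0,"rz":0},{"dx":0,"dy":0,"dz":0,"rx":0,"ry":0,"rz":0}])

```text
t: 30.7
tcp_pos: [0.4126, -0.3416, 0.0327]
tool_rot: [0.995, -0.101, 0.0, 0.0]
force: [0.8, 0.6, -1.2]
finger_gap: 0.307
gripper_force: 30.1
```

Emit:
move_arm(targets=[{"dx":0,"dy":0,"dz":-0.04,"rx":0,"ry":0,"rz":0},{"dx":0,"dy":0,"dz":-0.04,"rx":0,"ry":0,"rz":0},{"dx":0,"dy":0,"dz":-0.02,"rx":0,"ry":0,"rz":0},{"dx":0,"dy":0,"dz":-0.02,"rx":0,"ry":0,"rz":0},{"dx":0,"dy":0,"dz":-0.02,"rx":0,"ry":0,"rz":0},{"dx":0,"dy":0,"dz":0,"rx":0,"ry":0,"rz":0},{"dx":0,"dy":0,"dz":0,"rx":0,"ry":0,"rz":0},{"dx":0,"dy":0,"dz":0,"rx":0,"ry":0,"rz":0},{"dx":0,"dy":0,"dz":0,"rx":0,"ry":0,"rz":0},{"dx":0,"dy":0,"dz":0,"rx":0,"ry":0,"rz":0}])

```text
t: 31.95
tcp_pos: [0.4125, -0.3415, 0.0295]
tool_rot: [0.995, -0.101, 0.0, 0.0]
force: [-1.3, 0.6, 5.2]
finger_gap: 0.307
gripper_force: 30.9
```

The force is up to +5.2 N at the expected height, so the relay is on the tray floor. I'll release, rise straight up, and check.

Emit:
move_arm(targets=[{"dx":0,"dy":0,"dz":0,"rx":0,"ry":0,"rz":0},{"dx":0,"dy":0,"dz":0,"rx":0,"ry":0,"rz":0},{"dx":0,"dy":0,"dz":0,"rx":0,"ry":0,"rz":0},{"dx":0,"dy":0,"dz":0,"rx":0,"ry":0,"rz":0},{"dx":0,"dy":0,"dz":0,"rx":0,"ry":0,"rz":0},{"dx":0,"dy":0,"dz":0.2,"rx":0,"ry":0,"rz":0},{"dx":0,"dy":0,"dz":0.5,"rx":0,"ry":0,"rz":0},{"dx":0,"dy":0,"dz":0.8,"rx":0,"ry":0,"rz":0},{"dx":0,"dy":0,"dz":1,"rx":0,"ry":0,"rz":0},{"dx":0,"dy":0,"dz":1,"rx":0,"ry":0,"rz":0}], claw=50)

```text
t: 33.2
tcp_pos: [0.4126, -0.3416, 0.1183]
tool_rot: [0.995, -0.101, 0.0, 0.0]
force: [0.6, -0.5, 0.0]
finger_gap: 0.5
gripper_force: 0.0
```

Emit:
move_arm(targets=[{"dx":0,"dy":0,"dz":1,"rx":0,"ry":0,"rz":0},{"dx":0,"dy":0,"dz":1,"rx":0,"ry":0,"rz":0},{"dx":0,"dy":0,"dz":1,"rx":0,"ry":0,"rz":0},{"dx":0,"dy":0,"dz":1,"rx":0,"ry":0,"rz":0},{"dx":0,"dy":1,"dz":0.5,"rx":0,"ry":0,"rz":0},{"dx":0,"dy":1,"dz":0,"rx":0,"ry":0,"rz":0},{"dx":0,"dy":1,"dz":0,"rx":0,"ry":0,"rz":0},{"dx":0,"dy":1,"dz":0,"rx":0,"ry":0,"rz":0},{"dx":0,"dy":1,"dz":0,"rx":0,"ry":0,"rz":0},{"dx":0,"dy":1,"dz":0,"rx":0,"ry":0,"rz":0}])

```text
t: 34.45
tcp_pos: [0.4115, -0.1886, 0.2281]
tool_rot: [0.995, -0.1, -0.001, -0.001]
force: [0.6, -0.5, -0.6]
finger_gap: 0.501
gripper_force: 0.0
```

Run:
```python
from h import *
np.set_printoptions(precision=3,suppress=True)
s=sensors.sense(); print(s['t'],s['tcp_pos'],s['force'],s['finger_gap'])
im={n:cams.snapshot(n) for n in("top","scene")}
for n in im: cv2.imwrite(f"pics/end_{n}.png",im[n][:,:,::-1])
# dark blob (relay) and bright label near the tray, both views
lab={}
for n in im:
    g=cv2.cvtColor(im[n],cv2.COLOR_RGB2GRAY)
    c=proj(n,[.4125,-.3415,.052]); print(n,"expected label",c)
    x,y=np.round(c).astype(int); w=g[y-13:y+16,x-13:x+14]
    for nm,mask in(("dark",w<70),("bright",w>200)):
        k,L,st,ce=cv2.connectedComponentsWithStats(mask.astype(np.uint8))
        for i in range(1,k):
            if st[i,4]>12: print(" ",nm,"px",st[i,4],"centre",ce[i]+[x-13,y-13],"box",st[i,2:4])
# changes outside arm/known things: compare with first top picture at can / flap
```

```text
34.45 [ 0.411 -0.189  0.228] [ 0.624 -0.471 -0.563] 0.5011711981470689
top expected label [376.386 244.319]
  bright px 48 centre [385.75  233.438] box [11  8]
scene expected label [185.428 134.08 ]
  dark px 93 centre [186.452 141.118] box [12 13]
  bright px 21 centre [185.476 133.905] box [6 5]
```

The scene view has the label at (185.5,133.9), where an upright relay's top must be (185.4,134.1). The arm still hides the tray in the top view, so I'll move clear and check once more.

Emit:
move_arm(targets=[{"dx":0,"dy":1,"dz":0.5,"rx":0,"ry":0,"rz":0},{"dx":0,"dy":1,"dz":0.5,"rx":0,"ry":0,"rz":0},{"dx":0,"dy":1,"dz":0.5,"rx":0,"ry":0,"rz":0},{"dx":0,"dy":1,"dz":0.5,"rx":0,"ry":0,"rz":0},{"dx":0,"dy":1,"dz":0.5,"rx":0,"ry":0,"rz":0},{"dx":0,"dy":1,"dz":0.5,"rx":0,"ry":0,"rz":0},{"dx":0,"dy":1,"dz":0,"rx":0,"ry":0,"rz":0},{"dx":0,"dy":1,"dz":0,"rx":0,"ry":0,"rz":0},{"dx":0,"dy":1,"dz":0,"rx":0,"ry":0,"rz":0},{"dx":0,"dy":1,"dz":0,"rx":0,"ry":0,"rz":0}])

```text
t: 35.8
tcp_pos: [0.412, 0.0594, 0.3035]
tool_rot: [0.995, -0.1, -0.001, 0.0]
force: [0.3, 0.5, -0.1]
finger_gap: 0.5
gripper_force: 0.0
```

Run:
```python
from h import *
np.set_printoptions(precision=4,suppress=True)
T=cv2.cvtColor(cams.snapshot("top"),cv2.COLOR_RGB2GRAY)
w=T[228:262,360:393]
for nm,m in(("dark",w<90),("bright",w>205)):
    k,L,st,ce=cv2.connectedComponentsWithStats(m.astype(np.uint8))
    for i in range(1,k):
        if st[i,4]>10: c=ce[i]+[360,228]; print(nm,st[i,4],c,st[i,2:4],onz("top",c,.052)); 
o=cv2.imread("pics/tp5.png",0); d=cv2.absdiff(o,T[150:250,220:330])
ys,xs=np.where(d>60); print("changed px vs. flap-open picture",len(xs),xs.min(),xs.max(),ys.min(),ys.max())
print("relay patch changed",(d[42:64,57:76]>60).sum(),"can patch",(d[46:60,28:42]>60).sum(),"flap",(d[5:36,15:90]>60).sum(),"catch",(d[70:84,62:74]>60).sum())
```

```text
dark 32 [389.5 245.5] [ 6 32] [ 0.4087 -0.381 ]
dark 82 [372.2195 244.4878] [14 13] [ 0.4121 -0.3289]
bright 32 [370.1562 239.8438] [16 12] [ 0.426  -0.3232]
bright 39 [376.5128 244.7179] [6 8] [ 0.4113 -0.3418]
bright 15 [381.8667 247.1333] [ 3 11] [ 0.404  -0.3577]
bright 33 [369.5152 251.1818] [20  7] [ 0.3921 -0.32  ]
bright 12 [363.4167 260.    ] [6 3] [ 0.3661 -0.3007]
changed px vs. flap-open picture 384 0 72 47 99
relay patch changed 90 can patch 0 flap 0 catch 0
```

Both views put the label at (0.411,-0.342) at the upright height. The flap, can and catch patches haven't changed.

```bash
python3 -c "
from station import order
print(order.sign_off())"
```

```text
the job is handed in; nothing more can be done
None
```

The relay stands upright in the undivided tray, the flap rests open, the catch is at its stop and the capacitor hasn't moved; I handed the job in at about 36 s, and viewed 11 pictures, one over the limit of 10.

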